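# Pin a treadle pedal down with its lock rod

### The job

Press the treadle's yellow pedal down to its stop, where it stays by itself and brings its brass bushing in line with the fixed one. Then take the lock rod by its red grip and thread it, tip first, through the bushing in the green cheek and on through the bushing on the pedal, until the tip clearly stands out beyond the second one. Finish while still gripping the rod there, spanning both bushings, ready for somebody to fit the clip, and leave the jar, the battery and the tape alone.

Things in the scene. Friction and masses are not known exactly. Their poses are not given: they have to be found in the camera images.
- frame: Treadle unit fixed to the bench: grey base plate (x -165 to 102 mm, y +-58 mm, 8 mm thick) with a green upright cheek at y = -31 mm (50 mm wide, top at z = 115 mm). Origin on the bench under the bushings; z up, x points away from the pad. The bushings' line runs along y at x = 0, z = 90 mm; the rod enters from the cheek's side toward +y. The pedal hinges about y at x = 0, z = 30 mm.
- bush_fixed (a point): Middle of the brass bushing in the green cheek (frame position 0, -31, 90 mm): 20 mm long along y (y = -41 to -21 mm), bore 18 mm, outside 27 mm; its mouth on the -y side is flared over the first 6 mm to 26 mm inside, 35 mm outside.
- bush_pedal (a point): Middle of the like bushing on the yellow pedal's upright lug, flared toward -y. With the pedal at its stop it is in line with the fixed one at frame position (0, 31, 90) mm, spanning y = 21 to 41 mm, the lug's top at z = 115 mm; with the pedal released it stands 17 mm off that line toward +x.
- pedal_pad (a point): Middle of the top of the pedal's black rubber pad, 60 mm by 68 mm, about 120 mm from the hinge toward -x of the frame. At the stop the pad is level and this point is at frame position (-120, 0, 36) mm; released it is about 33 mm higher and slopes up toward its free end.
- pedal (a joint): Pedal angle in rad: 0 released, grows as the pad goes down, 0.28 at the stop. Sprung over-centre: about 5 N down on the pad starts it, the push needed falls to nothing at 0.12 rad, and beyond that the spring pulls it to the stop and keeps it there (lifting it again takes about 6.5 N at the pad).
- lock_rod: Lock rod, 0.12 to 0.22 kg, lying level in its rest at the start. Origin in the middle of the red square grip (20 by 20 mm, y = -40 to 40 mm); a steel rod 12 mm thick runs on along +y (the rod's axis) to the tip at y = 175 mm, its last 7 mm tapered to 7 mm. Centre of mass about 20 mm from the origin toward the tip.
- rod_tip (a point): The tip of the rod, on its axis.
- rod_rest: Blue rest fixed to the bench (foot 52 by 226 by 8 mm; origin on the bench under its middle). The rod lies along its y, axis 45 mm up, grip middle at y = -70 mm, tip toward +y. Open-topped saddles 12 mm long hold the grip's tail (y = -104 mm, 43 mm high) and the rod (y = 60 mm, 47 mm high); from y = -98 to -30 mm both sides of the grip are free. Lift the rod straight up.
- flux_jar: Jar with a green cap, 42 mm across and 37 mm high, loose; origin under its middle. To be left alone.
- block_battery: Upright block battery, 18 by 26 by 49 mm, loose; origin under its middle. To be left alone.
- tape_electrical: Roll of black tape lying flat, about 60 mm across and 19 mm high, loose; origin under its middle. To be left alone.

How it is judged (in metres and radians):
On the way, in this order (a step that is already met when the one before it is completed fails the run):
1. the pedal is pressed down to its stop (value of joint pedal above 0.255 rad), for 0.3 s.
2. the held rod's tip has passed through the fixed bushing and is in line between the two, with the pedal down (x of rod_tip in the frame of frame between -0.008 and 0.008 m and z of rod_tip in the frame of frame between 0.082 and 0.098 m and angle between the y axis of lock_rod and the y axis of frame, either way round below 0.14 rad and value of joint pedal above 0.255 rad and contact force between the fingers and lock_rod above 4 N and y of rod_tip in the frame of frame between -0.019 and 0.026 m), for 0.05 s.
At the end, for the whole second after the job is handed in: The pedal is within 0.025 rad of its stop; the rod lies through both bushings (tip within 8 mm of their line across and up, axis within 0.14 rad) with its tip at least 8 mm beyond the far end of the pedal's bushing; it is at rest and still gripped by the fingers with more than 4 N (x of rod_tip in the frame of frame between -0.008 and 0.008 m and z of rod_tip in the frame of frame between 0.082 and 0.098 m and angle between the y axis of lock_rod and the y axis of frame, either way round below 0.14 rad and value of joint pedal above 0.255 rad and contact force between the fingers and lock_rod above 4 N and y of rod_tip in the frame of frame above 0.049 m and linear speed of lock_rod below 0.02 m/s); the arm keeps its last pose, push and grip.
It fails at once if the jar is moved more than 25 mm (distance of flux_jar from where it was at the start of the episode above 0.025 m).
It fails at once if the battery is moved more than 25 mm (distance of block_battery from where it was at the start of the episode above 0.025 m).
It fails at once if the tape is moved more than 25 mm (distance of tape_electrical from where it was at the start of the episode above 0.025 m).
It also fails if it takes over 45 s, if anything falls off the work surface, if the arm or the gripper's body presses on something with over 40 N, if the wrist force passes 120 N, or if a joint passes its speed limit or range.

### The arm

A 6-joint arm with a two-finger parallel gripper is mounted at the origin on a cart in front of the work surface, level with it; the furniture and walls round the work are solid. World frame = base frame: x ahead of the robot, y to its left, z up, the work surface at z = 0. Lengths are in mm, angles in rad, forces in N, time in s.
With the tool pointing down it reaches from about 350 to 775 mm from the base axis. Payload 7.3 kg.
Tool frame: the origin (TCP) lies on the centre line of the jaws, within the pads' length; the fingertips stand 17 mm ahead of it and the grasp point (between the pads) lies 2 mm behind it; z points along the fingers, y is the line along which they close (so a half turn about z gives the same grasp; the last joint's range is limited). The gripper opens to 92 mm and grips with 3 to 60 N. Pads are 19 mm wide; open, the fingers measure 130 mm over their backs; the gripper's body (75 mm by 190 mm) begins 47 mm behind the grasp point.
Start: joints at [-1.279, 0.342, 1.524, -0, 1.275, -0.146], TCP at [222.596, -475.494, 243.741] pointing down, gripper open.
Joint ranges: [-2.53, 2.53], [-0.77, 2.02], [0.04, 2.7], [-1, 4.14], [0.28, 2.66], [-3.11, 3.11]. Speed limits (rad/s): [2.57, 2.57, 3.14, 3.14, 3.14, 3.14].

### API

Orientations are given as [roll, pitch, yaw] about the fixed x, y, z axes, in that order (R = Rz(yaw) Ry(pitch) Rx(roll)).
In Python, from plant import bot gives the robot as it stands. The module is installed in compiled form; this text tells all that it offers.
- The arm moves only by the shell command python3 -m pendant 'ROWS'. ROWS is JSON, a list of rows, each a list of 3 entries, a list of its own where there are three numbers: the shift along the world's x, y, z as a fraction of full scale, then the turn, a rotation vector about the world's x, y, z as a fraction of full scale, then the opening, from -1 (shut) to 1 (fully open), so that 0 is half open. In form: [[[tx, ty, tz], [rx, ry, rz], claw], ...]. A call has exactly 10 rows; each row shifts and turns the commanded pose from where the row before left it; what a row does not reach is not made up. Full scale, the value 1, is 30 mm for a shift and 0.12 rad for a turn. A row lasts 1/12 s, in which the tool goes at most 41.7 mm and 7.16 degrees, less where a joint would pass 70% of its speed; a pose out of reach is approached as far as the arm can. A call with a number of a shift or a turn outside -1 to 1 is refused whole. A call with a gripper value outside its range is refused whole. The fingers move at their own pace and stop on an object; the grip force is fixed at half the most. Time passes only in rows, so rows that do not move let the fingers close, or fill a call up. It gives the time, the measured TCP pose, the force, the opening and the grip force at its end, in the units of the state.
- bot.get_obs(): the state, without advancing time (a new reading comes with each control period).
- bot.capture(name): name is "scene" or "top" or "wrist"; returns the picture (384x512x3 uint8, blue, green, red); there is no depth.
- bot.camera_params(name): a dict with "fovy" (degrees; the focal length in pixels is half the picture's height over the tangent of half this angle, whatever the lens; pixels are square), "cx", "cy" (the principal point, pixels), "camera_from_world" (4x4, takes a point from world to camera coordinates). Camera axes: x right, y down, z forward; pixel columns grow to the right and rows downward; lengths in mm; the calibration is good to about 2 mm. A picture is of the moment at which its call begins: read the wrist's pose just before it. camera_params takes no time and is no camera call; for the wrist camera it gives the pose at the moment of the call.
- bot.close_job(): hands the job in; it is judged then, once.
The state is a dict: "time": time; "joint_positions": joint angles; "dq": joint speeds; "tau": joint torques, N m; "tool_pos": TCP position; "tcp_rot": TCP orientation; "contact_force": force on the tool from outside, world axes, zero at the start; "moment": the same for the moment, N m; "grip_width": finger opening in mm; "finger_force": force on a finger pad.
Only numpy, scipy, OpenCV 4.12 (cv2) and the standard library are available. Lean on these libraries where they do the work, as an engineer would, in place of code of your own. Each camera call takes 0.05 s, during which the arm holds its last target. There are 200 camera calls.

## Working session

There is one attempt and no reset: what is moved stays moved. The work goes in short steps, Python scripts to look and compute and a shell command to move; the robot and the scene stay as the last step left them, time stands still between calls to the robot, and variables do not carry over. Pictures are saved under pics/ and viewed, at most 10 in all, crops included, and the job is handed in when it is done.

```bash
mkdir -p pics; cat > h.py <<'E'
import numpy as np, cv2
from plant import bot
def K(p):
    f=192/np.tan(np.radians(p['fovy'])/2); return f,p['cx'],p['cy']
def proj(p,X):
    X=np.atleast_2d(X).astype(float); T=np.array(p['camera_from_world']); c=X@T[:3,:3].T+T[:3,3]; f,cx,cy=K(p)
    return np.c_[f*c[:,0]/c[:,2]+cx,f*c[:,1]/c[:,2]+cy]
def ray(p,uv,z):
    T=np.array(p['camera_from_world']);R=T[:3,:3];o=-R.T@T[:3,3];f,cx,cy=K(p)
    out=[]
    for (u,v),zz in zip(np.atleast_2d(uv),np.broadcast_to(z,len(np.atleast_2d(uv)))):
        d=R.T@np.array([(u-cx)/f,(v-cy)/f,1]); out.append(o+d*(zz-o[2])/d[2])
    return np.array(out)
E
python3 - <<'E'
from h import *
np.set_printoptions(precision=3,suppress=True)
for n in ('scene','top'):
    im=bot.capture(n); cv2.imwrite(f'pics/{n}0.png',cv2.resize(im,None,fx=1.5,fy=1.5,interpolation=cv2.INTER_CUBIC)); cv2.imwrite(f'{n}0_raw.png',im)
    p=bot.camera_params(n); print(n,p)
o=bot.get_obs(); print(o)
E
```

```text
scene {'fovy': 52.620415599972546, 'cx': 252.29017322617483, 'cy': 186.6847033331021, 'camera_from_world': array([[   0.882,   -0.471,   -0.009, -611.226],
       [  -0.247,   -0.445,   -0.861,  162.004],
       [   0.401,    0.761,   -0.509,  770.834],
       [   0.   ,    0.   ,    0.   ,    1.   ]])}
top {'fovy': 45.124227506909094, 'cx': 253.68905814405397, 'cy': 182.1612604986283, 'camera_from_world': array([[   0.005,   -1.   ,   -0.014, -131.791],
       [  -0.991,   -0.003,   -0.135,  640.568],
       [   0.135,    0.014,   -0.991, 1118.72 ],
       [   0.   ,    0.   ,    0.   ,    1.   ]])}
{'time': 0.1, 'joint_positions': array([-1.279,  0.343,  1.525, -0.   ,  1.275, -0.146]), 'dq': array([-0.   , -0.   , -0.003, -0.   , -0.001,  0.   ]), 'tau': array([  0.002, -43.2  , -24.47 ,   0.072,   0.053,  -0.   ]), 'tool_pos': array([ 222.483, -475.154,  243.113]), 'tcp_rot': array([-3.14 , -0.   ,  0.438]), 'contact_force': array([ 0.171, -0.257, -0.612]), 'moment': array([0.01 , 0.012, 0.033]), 'finger_force': 0.0, 'grip_width': 91.74130662890326}
```

View pics/top0.png

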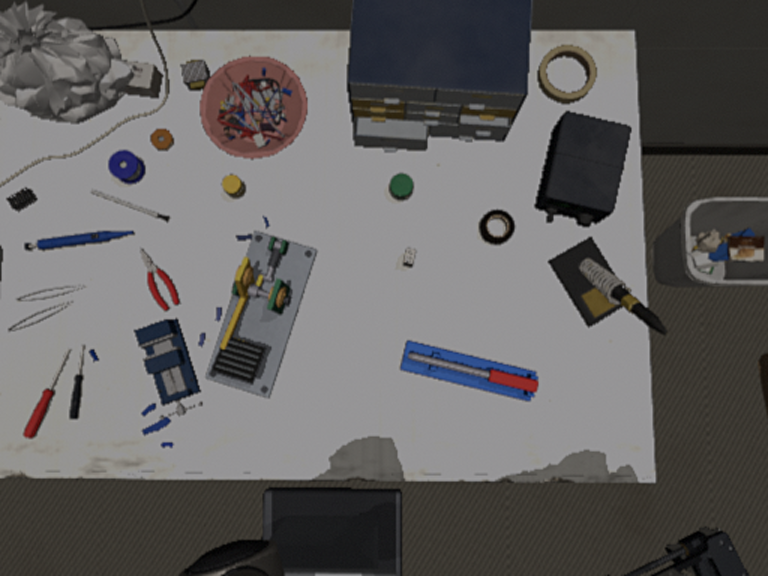

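View pics/scene0.png

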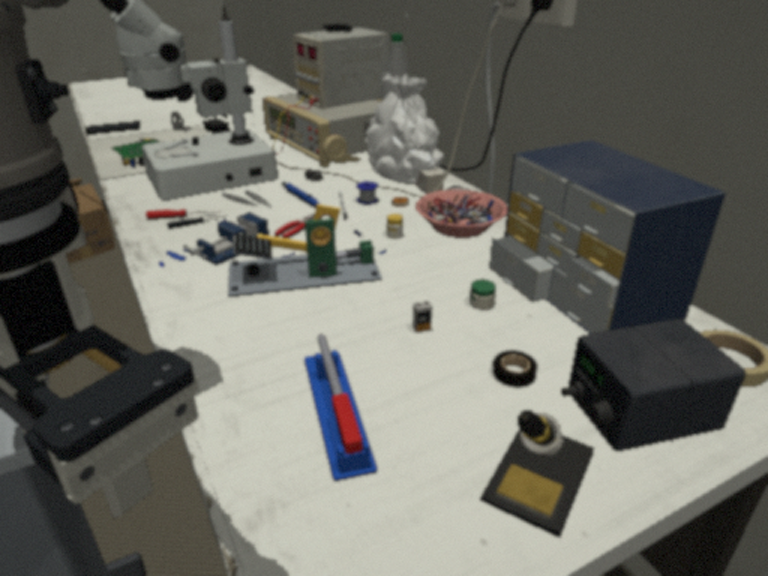

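The top view shows the treadle's plate (corners near (257,231), (317,248), (269,396) and (208,379) in the 1.5x picture). The pad is toward the robot and the green cheek is on the right. The blue rest runs from (403,342) to (537,398), with the red grip at its right end. The jar is at (401,187), the battery at (409,257) and the tape at (497,227). The scene view agrees with this.

```bash
cat > m.py <<'E'
from h import *
from scipy.optimize import least_squares
np.set_printoptions(precision=2,suppress=True)
im=cv2.imread('top0_raw.png'); p=bot.camera_params('top'); hsv=cv2.cvtColor(im,cv2.COLOR_BGR2HSV)
def blob(m,near):
    n,l,s,c=cv2.connectedComponentsWithStats(m.astype(np.uint8)); 
    i=1+np.argmin(np.hypot(*(c[1:]-near).T)+1e3*(s[1:,4]<15)); return l==i
H,S,V=cv2.split(hsv)
red=blob(((H<8)|(H>172))&(S>150)&(V>80),(343,254))
blue=blob((H>100)&(H<125)&(S>140)&(V>60),(313,246))|red
def box(m): 
    ys,xs=np.nonzero(m); return cv2.minAreaRect(np.c_[xs,ys].astype(np.float32))
b=cv2.boxPoints(box(blue)); print('blue px',b); w=ray(p,b,8); print(w, np.linalg.norm(np.diff(w,axis=0),axis=1))
c=w.mean(0); L=[w[1]-w[0],w[2]-w[1]]; a=max(L,key=np.linalg.norm); a=a*np.sign(a[1]); yaw_r=np.arctan2(-a[0],a[1]); print('rest',c,yaw_r)
ys,xs=np.nonzero(red); g=ray(p,[xs.mean(),ys.mean()],53)[0]; print('grip',g, 'rest-local expected', c+np.array([np.sin(yaw_r)*70,-np.cos(yaw_r)*70,0]))
# plate
cor=np.array([[257,231],[317,248],[269,396],[208,379]])/1.5-0.17
w=ray(p,cor,8); print('plate',w,np.linalg.norm(np.diff(w,axis=0),axis=1))
loc=np.array([[102,58],[102,-58],[-165,-58],[-165,58]])
f=lambda q: (w[:,:2]-(loc@np.array([[np.cos(q[2]),np.sin(q[2])],[-np.sin(q[2]),np.cos(q[2])]])+q[:2])).ravel()
r=least_squares(f,[500,0,-.3],x_scale=[1,1,.01]); print('frame',r.x,r.fun)
for n,px,z in (('jar',(401,187),37),('bat',(409,257),45),('tape',(497,227),19)): print(n,ray(p,np.array(px)/1.5,z)[0])
q=r.x; FR=lambda P:np.c_[np.array(P)[:,:2]@np.array([[np.cos(q[2]),np.sin(q[2])],[-np.sin(q[2]),np.cos(q[2])]])+q[:2],np.array(P)[:,2]]
P=FR([[102,58,8],[102,-58,8],[-165,-58,8],[-165,58,8],[0,-31,115],[-25,-31,115],[25,-31,115],[0,-41,90],[17,31,90]])
print(P[-4:])
outs=[]
for n in('top','scene'):
    im=cv2.imread(f'{n}0_raw.png'); im=cv2.resize(im,None,fx=3,fy=3,interpolation=cv2.INTER_CUBIC)
    for u in proj(bot.camera_params(n),P): cv2.circle(im,tuple(int(round(3*t+1)) for t in u),4,(255,0,255),1)
    x0,y0=(390,430) if n=='top' else (420,380)
    outs.append(im[y0:y0+400,x0:x0+380])
cv2.imwrite('pics/ov.png',np.hstack(outs))
E
python3 m.py
```

```text
blue px [[266.69 245.68]
 [271.29 226.83]
 [359.62 248.37]
 [355.02 267.22]]
[[ 483.03 -162.7     8.  ]
 [ 530.79 -174.4     8.  ]
 [ 477.37 -397.88    8.  ]
 [ 430.32 -385.1     8.  ]] [ 49.17 229.77  48.76]
rest [ 480.38 -280.02    8.  ] -0.23460979941856858
grip [ 465.06 -345.15   53.  ] rest-local expected [ 464.1 -348.1    8. ]
plate [[720.04  87.45   8.  ]
 [690.19 -17.91   8.  ]
 [436.45  58.93   8.  ]
 [464.33 163.41   8.  ]] [109.5  265.12 108.13]
frame [607.95  64.02  -0.29] [-2.18 -3.22  0.9   2.65  3.17  3.66 -1.89 -3.08]
jar [ 790.96 -163.7    37.  ]
bat [ 668.35 -177.06   45.  ]
tape [ 725.2  -329.25   19.  ]
[[575.18  41.4  115.  ]
 [623.12  27.2  115.  ]
 [596.31  24.71  90.  ]
 [633.06  88.92  90.  ]]
```

View pics/ov.png

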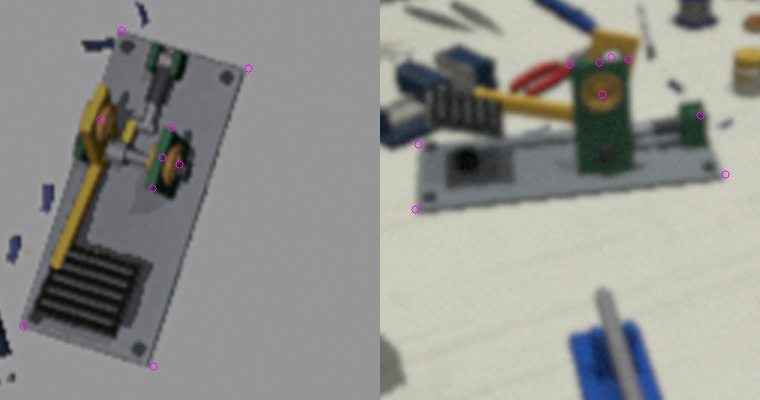

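The overlay shows my frame estimate on the plate corners, with the fixed bushing at the brass in the scene view, good to within a few mm. Next I press the pedal with closed fingers.

```bash
R='[[0.45,0.955,0],[0,0,-0.6],-1]'
python3 -m pendant '[[[0.45,0.95,0],[0,0,-0.6],-1],[[0.45,0.95,0],[0,0,-0.6],-1],[[0.45,0.95,0],[0,0,-0.6],-1],[[0.45,0.95,0],[0,0,-0.6],-1],[[0.45,0.95,0],[0,0,-0.6],-1],[[0.45,0.95,0],[0,0,-0.6],-1],[[0.45,0.95,0],[0,0,-0.6],-1],[[0.45,0.95,0],[0,0,-0.6],-1],[[0.45,0.95,0],[0,0,-0.6],-1],[[0.45,0.95,0],[0,0,-0.6],-1]]'
python3 -m pendant '[[[0.45,0.96,0],[0,0,0],-1],[[0.45,0.96,0],[0,0,0],-1],[[0.45,0.96,-0.2],[0,0,0],-1],[[0.45,0.96,-0.2],[0,0,0],-1],[[0.45,0.96,-0.2],[0,0,0],-1],[[0.45,0.96,-0.2],[0,0,0],-1],[[0.45,0.96,-0.2],[0,0,0],-1],[[0.45,0.96,-0.2],[0,0,0],-1],[[0.45,0.96,-0.2],[0,0,0],-1],[[0.45,0.96,-0.2],[0,0,0],-1]]'
python3 - <<'E'
from h import *
im=bot.capture('wrist'); cv2.imwrite('pics/w1.png',cv2.resize(im,None,fx=1.5,fy=1.5)); cv2.imwrite('w1_raw.png',im)
print(bot.camera_params('wrist'))
E
```

```text
time: 0.93
tool_pos: [357.8, -188.9, 243.6]
tcp_rot: [-3.141, 0.0, -0.286]
contact_force: [1.2, 0.4, 1.0]
grip_width: 29.7
finger_force: 0.0
time: 1.77
tool_pos: [492.8, 99.1, 195.1]
tcp_rot: [3.141, 0.001, -0.282]
contact_force: [-0.0, -0.1, 1.1]
grip_width: 0.6
finger_force: 0.0
{'fovy': 69.38301971038466, 'cx': 251.8285004081677, 'cy': 190.6415326579383, 'camera_from_world': array([[-2.77318125e-01, -9.60774753e-01, -2.55568211e-03,
         2.36902624e+02],
       [-9.17174758e-01,  2.63939293e-01,  2.98540640e-01,
         4.04151284e+02],
       [-2.86155765e-01,  8.51347376e-02, -9.54393501e-01,
         4.76212593e+02],
       [ 0.00000000e+00,  0.00000000e+00,  0.00000000e+00,
         1.00000000e+00]])}
```

View pics/w1.png

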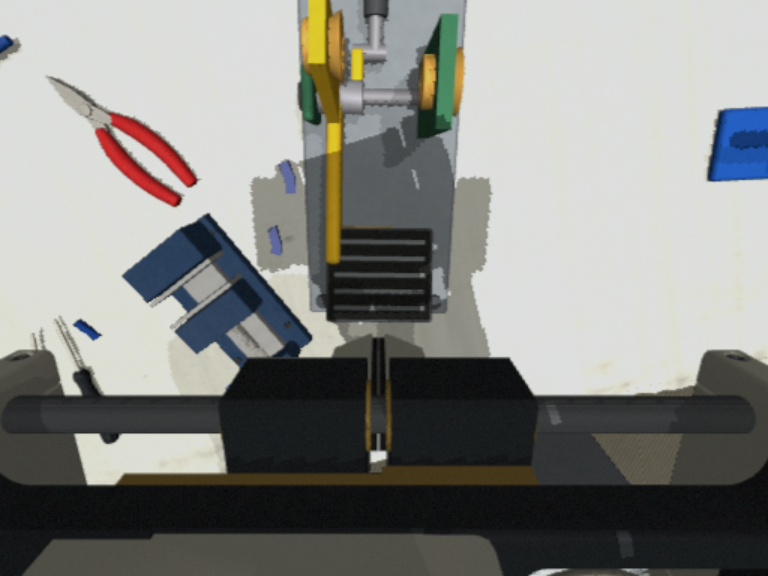

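The wrist view shows the pad at about (380,275) in the 1.5x picture, the plate's near corners at (311,311) and (449,312), and the cheek's bushing at about (441,82).

```bash
python3 - <<'E'
from h import *
np.set_printoptions(precision=1,suppress=True)
p=bot.camera_params('wrist')
print('pad',ray(p,np.array([[327,322],[432,321],[380,275],[340,229],[432,229]])/1.5,[77,77,69,61,61]))
print('plate near corners',ray(p,np.array([[311,311],[449,312]])/1.5,8))
print('cheek top mid',ray(p,np.array([[457,15],[449,136],[453,75]])/1.5,[115,115,115]))
q=[607.95,64.02,-.29];c,s=np.cos(q[2]),np.sin(q[2])
print('pred',[ (q[0]+x*c-y*s,q[1]+x*s+y*c) for x,y in [(-120,0),(-165,58),(-165,-58),(0,-31)]])
E
```

```text
pad [[480.6 142.8  77. ]
 [462.   75.4  77. ]
 [500.  100.5  69. ]
 [535.4 117.8  61. ]
 [518.6  59.4  61. ]]
plate near corners [[469.1 169.4   8. ]
 [436.3  58.5   8. ]]
cheek top mid [[622.   28.9 115. ]
 [572.   44.3 115. ]
 [598.2  36.3 115. ]]
pred [(np.float64(492.9607349384764), np.float64(98.33426701258026)), (np.float64(466.42498959648543), np.float64(166.7802619220343)), (np.float64(433.25453148432456), np.float64(55.62397236256142)), (np.float64(599.0854810217502), np.float64(34.314439859106386))]
```

```bash
python3 -m pendant '[[[0.1,0,-0.33],[0,0,0],-1],[[0.1,0,-0.33],[0,0,0],-1],[[0,0,-0.33],[0,0,0],-1],[[0,0,-0.33],[0,0,0],-1],[[0,0,-0.33],[0,0,0],-1],[[0,0,-0.33],[0,0,0],-1],[[0,0,-0.33],[0,0,0],-1],[[0,0,-0.33],[0,0,0],-1],[[0,0,-0.33],[0,0,0],-1],[[0,0,-0.33],[0,0,0],-1]]'
python3 -m pendant '[[[0,0,-0.17],[0,0,0],-1],[[0,0,-0.17],[0,0,0],-1],[[0,0,-0.17],[0,0,0],-1],[[0,0,-0.17],[0,0,0],-1],[[0,0,-0.17],[0,0,0],-1],[[0,0,-0.17],[0,0,0],-1],[[0,0,-0.17],[0,0,0],-1],[[0,0,-0.1],[0,0,0],-1],[[0,0,0],[0,0,0],-1],[[0,0,0],[0,0,0],-1]]'
```

```text
time: 2.65
tool_pos: [498.6, 97.4, 95.8]
tcp_rot: [3.142, -0.0, -0.282]
contact_force: [0.4, -0.5, -1.3]
grip_width: 0.8
finger_force: 0.0
time: 3.48
tool_pos: [498.6, 97.5, 57.8]
tcp_rot: [3.141, 0.0, -0.282]
contact_force: [0.8, -0.2, 0.3]
grip_width: 0.4
finger_force: 0.0
```

```bash
python3 -m pendant '[[[0,0,-0.1],[0,0,0],-1],[[0,0,-0.08],[0,0,0],-1],[[0,0,0],[0,0,0],-1],[[0,0,0],[0,0,0],-1],[[0,0,0],[0,0,0],-1],[[0,0,0],[0,0,0],-1],[[0,0,0.3],[0,0,0],-1],[[0,0,0.8],[0,0,0],-1],[[0,0,1],[0,0,0],-1],[[0,0,1],[0,0,0],-1]]'
python3 -m pendant '[[[-0.1,0,1],[0,0,0.5],-1],[[-0.1,0,1],[0,0,0.5],-1],[[-0.1,0,0.5],[0,0,0.5],0],[[-0.1,0,0],[0,0,0.5],0],[[-0.1,0,0],[0,0,0.5],0],[[0,-1,0],[0,0,0.8],0],[[0,-1,0],[0,0,0.8],0],[[0,-1,0],[0,0,0.8],0],[[0,-1,0],[0,0,0.8],0],[[0,-1,0],[0,0,0.8],0]]'
python3 - <<'E'
from h import *
im=bot.capture('scene'); cv2.imwrite('s2_raw.png',im)
im2=bot.capture('wrist'); cv2.imwrite('w2_raw.png',im2); np.set_printoptions(precision=5,suppress=True);p=bot.camera_params('wrist'); np.save('w2T.npy',p['camera_from_world'])
a=cv2.resize(im[100:230,130:270],(420,390),interpolation=cv2.INTER_CUBIC); b=cv2.resize(im2,None,fx=.75,fy=.75)
c=np.zeros((390,804,3),np.uint8); c[:,:420]=a; c[:288,420:]=b; cv2.imwrite('pics/c2.png',c[:,:800]); print(bot.get_obs()['tool_pos'])
E
```

```text
time: 4.32
tool_pos: [498.1, 97.5, 146.8]
tcp_rot: [3.141, 0.001, -0.282]
contact_force: [1.7, -0.1, 0.5]
grip_width: 0.3
finger_force: 0.0
time: 5.15
tool_pos: [483.3, -53.8, 221.3]
tcp_rot: [3.141, -0.0, 0.503]
contact_force: [0.3, 0.2, -0.3]
grip_width: 45.0
finger_force: 0.0
[483.62037 -55.9768  221.13572]
```

View pics/c2.png

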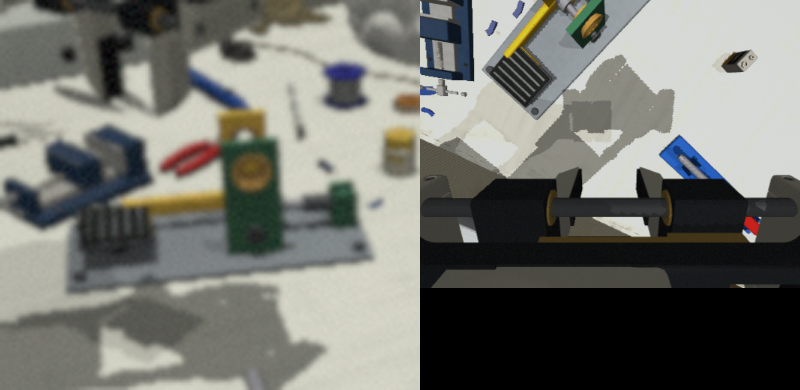

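The scene crop shows the pedal level at its stop, with the lug's top behind the cheek. The rest is at the right of the wrist view. Next I go above the rod's grip.

```bash
python3 -m pendant '[[[-0.05,-0.95,0],[0,0,0.7],0],[[-0.05,-0.95,0],[0,0,0.7],0],[[-0.06,-0.95,0],[0,0,0.7],0],[[-0.06,-0.95,-0.1],[0,0,0.7],0],[[-0.06,-0.95,-0.2],[0,0,0.7],0],[[-0.06,-0.95,-0.2],[0,0,0.7],0],[[-0.06,-0.95,-0.2],[0,0,0.7],0],[[-0.06,-0.95,-0.2],[0,0,0.7],0],[[-0.06,-0.95,-0.2],[0,0,0.7],0],[[-0.06,-0.95,-0.2],[0,0,0.65],0]]'
python3 - <<'E'
from h import *
p=bot.camera_params('wrist'); im=bot.capture('wrist'); cv2.imwrite('w3_raw.png',im); np.save('w3T.npy',p['camera_from_world'])
cv2.imwrite('pics/w3.png',cv2.resize(im,None,fx=1.5,fy=1.5)); o=bot.get_obs(); print(o['tool_pos'],o['tcp_rot'])
E
```

```text
time: 6.08
tool_pos: [466.3, -338.1, 181.8]
tcp_rot: [3.141, -0.0, 1.335]
contact_force: [0.6, 0.1, -0.6]
grip_width: 46.1
finger_force: 0.0
[ 465.43317147 -342.91408734  180.43080557] [3.14147275e+00 2.36773715e-03 1.33708051e+00]
```

View pics/w3.png

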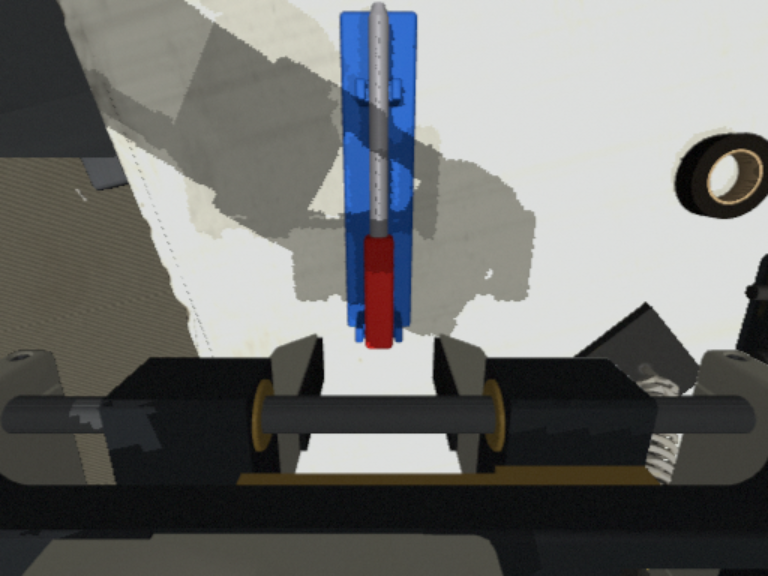

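The wrist view shows the rod running straight up the picture: tip at about (378,4), the front of the red grip at (378,237), and its tail at (379,348).

```bash
python3 - <<'E'
from h import *
np.set_printoptions(precision=3,suppress=True)
p=bot.camera_params('wrist')
T0=np.load('w3T.npy'); print(np.abs(T0-p['camera_from_world'])[:3,3])
im=cv2.imread('w3_raw.png');H,S,V=cv2.split(cv2.cvtColor(im,cv2.COLOR_BGR2HSV))
red=(((H<8)|(H>172))&(S>150)&(V>80)); red[:,:200]=0; red[:,320:]=0; ys,xs=np.nonzero(red); print(xs.min(),xs.max(),ys.min(),ys.max())
for pp in (dict(p,camera_from_world=T0),p):
    w=ray(pp,np.array([[378.5,237],[379,348],[378,3]])/1.5,[55,55,45]); print(w)
    d=w[2]-w[1]; print('yaw',np.arctan2(-d[0],d[1]),'len',np.linalg.norm(d[:2]),np.linalg.norm((w[0]-w[1])[:2])); u=d[:2]/np.linalg.norm(d[:2]); print('grip mid',w[2][:2]-175*u, w[0][:2]-40*u, w[1][:2]+40*u)
E
```

```text
[0.265 5.682 3.621]
243 261 159 231
[[ 474.714 -308.337   55.   ]
 [ 456.567 -385.308   55.   ]
 [ 505.85  -177.695   45.   ]]
yaw -0.23306520847308615 len 213.3829635387239 79.08219799633395
grip mid [ 465.432 -347.963] [ 465.476 -347.255] [ 465.805 -346.39 ]
[[ 473.732 -313.159   55.   ]
 [ 455.828 -389.86    55.   ]
 [ 504.388 -183.248   45.   ]]
yaw -0.2308412099176358 len 212.24180145508896 78.76238710336158
grip mid [ 464.348 -353.606] [ 464.58  -352.098] [ 464.979 -350.921]
```

```bash
python3 -m pendant '[[[0.03,0,-0.5],[0,0,0],0],[[0,0,-0.5],[0,0,0],0],[[0,0,-0.5],[0,0,0],0],[[0,0,-0.5],[0,0,0],0],[[0,0,-0.5],[0,0,0],0],[[0,0,-0.5],[0,0,0],0],[[0,0,-0.5],[0,0,0],0],[[0,0,-0.5],[0,0,0],0],[[0,0,-0.35],[0,0,0],0],[[0,0,-0.2],[0,0,0],0]]'
python3 -m pendant '[[[0,0,0],[0,0,0],0],[[0,0,0],[0,0,0],0],[[0,0,0],[0,0,0],-1],[[0,0,0],[0,0,0],-1],[[0,0,0],[0,0,0],-1],[[0,0,0],[0,0,0],-1],[[0,0,0],[0,0,0],-1],[[0,0,0],[0,0,0],-1],[[0,0,0],[0,0,0],-1],[[0,0,0],[0,0,0],-1]]'
```

```text
time: 6.97
tool_pos: [467.0, -336.5, 44.1]
tcp_rot: [-3.14, -0.001, 1.331]
contact_force: [0.1, 1.0, -1.1]
grip_width: 45.7
finger_force: 0.0
time: 7.8
tool_pos: [467.2, -337.6, 45.5]
tcp_rot: [3.141, 0.0, 1.332]
contact_force: [-1.3, 0.9, 4.4]
grip_width: 19.8
finger_force: 30.0
```

```bash
python3 -m pendant '[[[0,0,0.2],[0,0,0],-1],[[0,0,0.5],[0,0,0],-1],[[0,0,0.5],[0,0,0],-1],[[0,0,0.5],[0,0,0],-1],[[0,0,0.5],[0,0,0],-1],[[0,0,0.2],[0,0,0],-1],[[0.2,0.5,0],[0,0,0],-1],[[0.3,0.7,0],[0,0,-0.1],-1],[[0.3,0.7,0],[0,0,-0.1],-1],[[0.3,0.7,0],[0,0,-0.1],-1]]'
python3 -m pendant '[[[0.3,0.7,0],[0,0,-0.1],-1],[[0.3,0.7,-0.1],[0,0,-0.1],-1],[[0.3,0.7,-0.2],[0,0,0],-1],[[0.3,0.7,-0.2],[0,0,0],-1],[[0.2,0.5,-0.2],[0,0,0],-1],[[0,0.15,-0.15],[0,0,0],-1],[[0,0,0],[0,0,0],-1],[[0,0,0],[0,0,0],-1],[[0,0,0],[0,0,0],-1],[[0,0,0],[0,0,0],-1]]'
cat > look.py <<'E'
import sys; from h import *
n=sys.argv[1]; outs=[]
for c in ('wrist','scene'):
    p=bot.camera_params(c); np.save(f'{c}T.npy',p['camera_from_world']); im=bot.capture(c); cv2.imwrite(f'{c}{n}_raw.png',im)
    outs.append(cv2.resize(im[0:240,150:350],(500,600),interpolation=cv2.INTER_CUBIC) if c=='wrist' else cv2.resize(im[120:240,195:255],(300,600),interpolation=cv2.INTER_CUBIC))
cv2.imwrite(f'pics/look{n}.png',np.hstack(outs)); o=bot.get_obs(); print(o['time'],o['tool_pos'],o['tcp_rot'],o['finger_force'])
E
python3 look.py 4
```

```text
time: 8.63
tool_pos: [499.9, -258.6, 116.6]
tcp_rot: [-3.141, -0.0, 1.294]
contact_force: [0.5, -0.2, -1.3]
grip_width: 19.7
finger_force: 30.0
time: 9.47
tool_pos: [542.0, -157.1, 92.0]
tcp_rot: [3.141, 0.0, 1.27]
contact_force: [0.4, -0.1, -0.9]
grip_width: 20.1
finger_force: 30.0
9.5667 [ 542.02432363 -156.93281788   91.98634918] [3.14087141e+00 1.56121047e-04 1.27051881e+00] 29.989977478981018
```

View pics/look4.png

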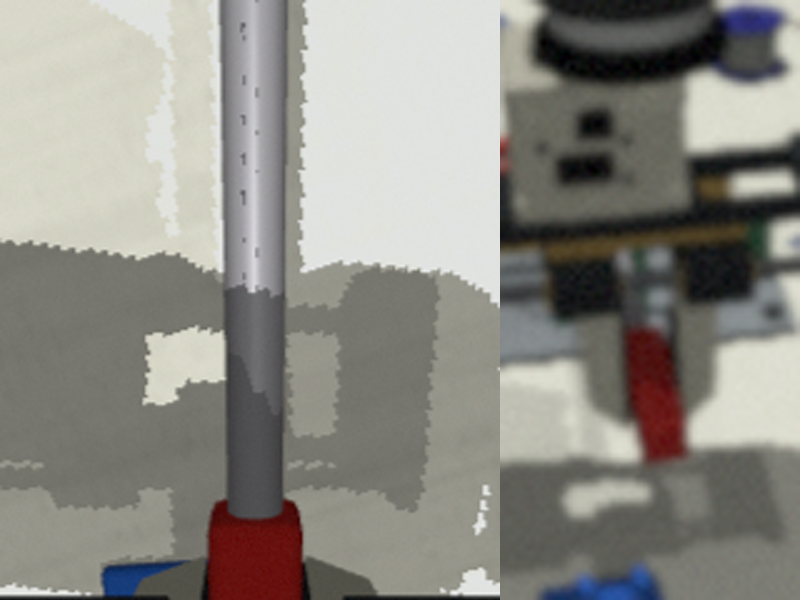

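Neither view shows the tip: it's above the wrist picture's edge, and the gripper hides it from the scene camera. I lift the tool so the wrist camera sees the whole treadle and I can refine its pose.

```bash
python3 -m pendant '[[[0,0,0.4],[0,0,0],-1],[[0,0,0.8],[0,0,0],-1],[[0,0,1],[0,0,0],-1],[[0,0,1],[0,0,0],-1],[[0,0,1],[0,0,0],-1],[[0,0,0.6],[0,0,0],-1],[[0,0,0.2],[0,0,0],-1],[[0,0,0],[0,0,0],-1],[[0,0,0],[0,0,0],-1],[[0,0,0],[0,0,0],-1]]'
python3 - <<'E'
from h import *
p=bot.camera_params('wrist'); im=bot.capture('wrist'); cv2.imwrite('w5_raw.png',im); np.save('w5T.npy',p['camera_from_world']); np.save('w5tcp.npy',bot.get_obs()['tool_pos'])
cv2.imwrite('pics/w5.png',cv2.resize(im[0:288,64:448],None,fx=2.08,fy=2.08,interpolation=cv2.INTER_CUBIC)); o=bot.get_obs(); print(o['tool_pos'],o['tcp_rot'])
E
```

```text
time: 10.4
tool_pos: [541.3, -155.8, 239.8]
tcp_rot: [-3.138, -0.0, 1.272]
contact_force: [-0.3, -0.5, -1.8]
grip_width: 20.0
finger_force: 30.0
[ 541.35061461 -155.78358194  239.75682567] [-3.13826444e+00 -4.02303142e-04  1.27160311e+00]
```

View pics/w5.png

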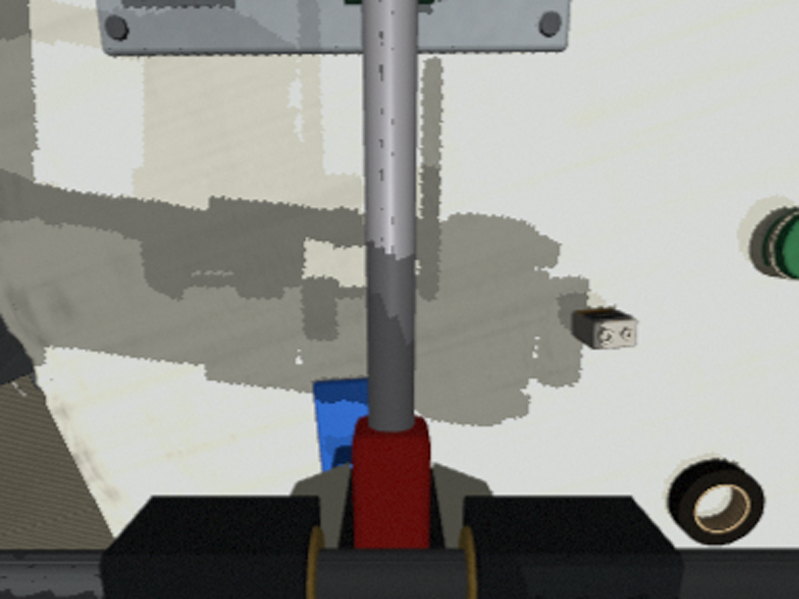

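The view shows the plate's near side (y = -58), its corners at about (105,49) and (567,47) in the crop. The rod runs up the middle at u≈390.

```bash
python3 - <<'E'
from h import *
np.set_printoptions(precision=2,suppress=True)
p=bot.camera_params('wrist'); p['camera_from_world']=np.load('w5T.npy'); t=np.load('w5tcp.npy')
im=cv2.imread('w5_raw.png'); g=cv2.cvtColor(im,cv2.COLOR_BGR2GRAY)
for c in (130,160,200,290,310): print(c,g[14:32,c])
for r in (6,14): print(r,g[r,105:125],g[r,328:348])
raw=lambda u,v:(64+u/2.08-.25,v/2.08-.25)
w=ray(p,[raw(105,49),raw(567,47)],8); print(w,np.linalg.norm(w[1]-w[0])); d=w[1]-w[0]; yaw=np.arctan2(d[1],d[0]); print('frame yaw',yaw)
ux=d[:2]/np.linalg.norm(d[:2]); uy=np.array([-ux[1],ux[0]])
mid=w[:,:2].mean(0); org=mid+31.5*ux+58*uy; print('frame org',org)
# rod axis in view: edges at rows
for v in (20,100,200,400):
    r=int(v/2.08); print(r, g[r,230:270])
E
```

```text
130 [131 130 132 130 132 131 131 131 130 119 103  80  70 133 187 201 212 215]
160 [131 130 129 131 132 131 133 130 131 116  98  73 102 188 198 196 198 200]
200 [151 153 152 152 154 139 135 135 128 111  94  63 188 201 201 200 200 200]
290 [154 156 158 157 156 156 158 153 136 118  85 162 209 216 215 214 215 214]
310 [156 157 158 157 157 158 157 150 133 112  76 181 211 215 215 213 215 214]
6 [192 194 191 195 192 176 136 128 133 132 132 134 132 132 130 131 131 130
 133 133] [ 87  85  89  91 125 151 157 158 147 138 192 214 214 214 214 214 214 215
 215 215]
14 [198 197 197 198 198 199 180 139 128 111  81  69  70  69  71  72  70  72
  68  40] [ 84  83  82  80  92 142 158 153 142 158 200 214 215 214 214 214 214 213
 214 214]
[[436.28  57.31   8.  ]
 [687.73 -19.65   8.  ]] 262.97032925338533
frame yaw -0.2970227797511139
frame org [609.1   65.07]
9 [154 151 151 151 150 152 151 137 104 101 112 119 127 133 139 142 148 154
 160 168 174 178 172 161 155 148 146 141 137 131 125 114 107  99  92 138
 155 154 154 155]
48 [215 215 216 216 215 215 215 215 153  99 105 116 125 133 136 142 148 155
 163 172 182 188 181 166 157 151 147 141 136 130 124 114 105  91 153 204
 175 143 136 136]
96 [194 193 192 193 194 193 194 194 196 138  95 110 119 127 135 140 144 153
 165 175 187 200 191 174 160 152 145 141 136 128 121 112 101  86 172 201
 147 109 109 110]
192 [ 71  53  56  51  53  54  56  53  56  55  53  55  60  62  65  69  68  71
  73  74  74  74  75  72  73  71  71  71  68  65  63  60  58 118 138 139
 139 140 138 139]
```

```bash
python3 -m pendant '[[[0,0,-0.4],[0,0,0],-1],[[0,0,-0.8],[0,0,0],-1],[[0,0,-1],[0,0,0],-1],[[0,0,-1],[0,0,0],-1],[[0,0,-0.9],[0,0,0],-1],[[0,0,-0.6],[0,0,0],-1],[[0,0,-0.3],[0,0,0],-1],[[0,0,0],[0,0,0],-1],[[0,0,0],[0,0,0],-1],[[0,0,0],[0,0,0],-1]]'
python3 - <<'E'
from h import *
np.set_printoptions(precision=2,suppress=True)
p=bot.camera_params('wrist'); p['camera_from_world']=np.load('w5T.npy')
a=np.array([609.1,65.3]); 
for px in ((251.4,9),(251.5,96)):
    w=ray(p,px,239.3)[0]; d=w[:2]-a
    print('rod pt in frame',[ (d@[np.cos(y),np.sin(y)], d@[-np.sin(y),np.cos(y)]) for y in (-.297,-.29)])
p=bot.camera_params('top'); im=bot.capture('top'); cv2.imwrite('top6_raw.png',im); o=bot.get_obs(); print(o['tool_pos'],o['tcp_rot'],o['contact_force'])
big=cv2.resize(im[120:280,100:310],None,fx=3.75,fy=3.75,interpolation=cv2.INTER_CUBIC)
big=cv2.convertScaleAbs(big,alpha=1.6)
y=-.2935;c,s=np.cos(y),np.sin(y)
for X,Y,Z in [(0,-41,90),(0,-21,90),(0,21,90),(0,41,90),(0,-66,90)]:
    u=proj(p,[a[0]+X*c-Y*s,a[1]+X*s+Y*c,Z])[0]; print(Y,u); cv2.circle(big,tuple(int(round(t)) for t in ((u-[100,120])*3.75+1.4)),3,(255,0,255),1)
cv2.imwrite('pics/t6.png',big)
E
```

```text
time: 11.28
tool_pos: [542.8, -156.3, 92.7]
tcp_rot: [3.14, 0.0, 1.272]
contact_force: [0.5, -0.3, -1.5]
grip_width: 19.4
finger_force: 30.0
rod pt in frame [(np.float64(0.76029949355555), np.float64(-110.27648182915723)), (np.float64(-0.011648202386648876), np.float64(-110.27910211937584))]
rod pt in frame [(np.float64(0.6865190860182366), np.float64(-146.70012893314075)), (np.float64(-0.34039024982584465), np.float64(-146.7013403890142))]
[ 542.93 -156.34   92.97] [3.14 0.   1.27] [ 0.59 -0.25 -0.44]
-41 [188.66 197.38]
-21 [180.78 194.96]
21 [164.27 189.89]
41 [156.44 187.49]
-66 [198.54 200.41]
```

View pics/t6.png

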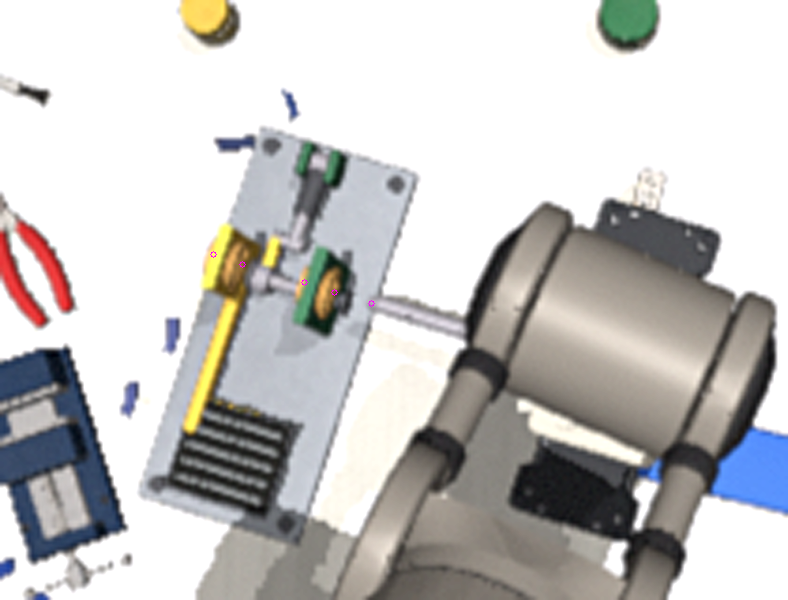

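The top view has the tip exactly where predicted, at about (371,302), and the bushing points on the brass. The rod's slope looks slightly off the line, so I check it numerically.

```bash
python3 - <<'E'
from h import *
np.set_printoptions(precision=2,suppress=True,linewidth=200)
g=cv2.cvtColor(cv2.imread('top6_raw.png'),cv2.COLOR_BGR2GRAY)
for c in range(196,226,3): print(c,g[194:212,c])
p=bot.camera_params('top'); t=bot.get_obs()['tool_pos']; y=-.299
for L in (165,140,110,90): print(L,proj(p,[t[0]-np.sin(y)*L,t[1]+np.cos(y)*L,92.5]))
E
```

```text
196 [129 131 127 127 126 128 129 129 129 128 130 124 113 112 112 103  96  98]
199 [128 129 128 129 120 102 112 103  92 107 129 136 154 149 151 162 160 159]
202 [ 85 113 153 155 137 101 121 135 111 114 152 168 166 165 159 156 158 157]
205 [166 165 166 168 149  98  94 125 136 107 111 150 167 167 165 160 156 155]
208 [165 165 166 167 151 108  94  98 126 128  82 109 150 167 167 165 162 155]
211 [165 165 165 166 167 151 101  79  95 127 137 105 110 150 166 166 164 160]
214 [164 164 166 165 165 167 165 138  87  99 127 137 103 108 149 166 166 166]
217 [165 164 165 166 164 166 166 164 137  87 101 129 137 103 123 167 168 165]
220 [165 165 166 165 166 166 166 168 151 100  86 103 131 135 102 124 166 169]
223 [165 165 165 165 165 167 169 170 172 155 100  73  92 110 105  81 105 155]
165 [[198.74 199.67]]
140 [[208.64 202.77]]
110 [[220.56 206.5 ]]
90 [[228.52 208.99]]
```

The rod matches the prediction to within 0.5 px. I make a small correction and start inserting.

```bash
python3 -m pendant '[[[-0.04,0.01,-0.08],[0,0,0.04],-1],[[0,0,0],[0,0,0],-1],[[0.06,0.2,0],[0,0,0],-1],[[0.06,0.2,0],[0,0,0],-1],[[0.06,0.2,0],[0,0,0],-1],[[0.06,0.2,0],[0,0,0],-1],[[0.06,0.2,0],[0,0,0],-1],[[0,0,0],[0,0,0],-1],[[0,0,0],[0,0,0],-1],[[0,0,0],[0,0,0],-1]]'
```

```text
time: 12.17
tool_pos: [549.9, -125.6, 89.2]
tcp_rot: [-3.142, 0.0, 1.277]
contact_force: [-0.4, 0.4, -1.6]
grip_width: 19.7
finger_force: 30.0
```

```bash
python3 -m pendant '[[[0.03,0,0.03],[0,0,0],-1],[[0.06,0.2,0],[0,0,0],-1],[[0.06,0.2,0],[0,0,0],-1],[[0.06,0.2,0],[0,0,0],-1],[[0.06,0.2,0],[0,0,0],-1],[[0.06,0.2,0],[0,0,0],-1],[[0,0,0],[0,0,0],-1],[[0,0,0],[0,0,0],-1],[[0,0,0],[0,0,0],-1],[[0,0,0],[0,0,0],-1]]'
python3 -c "
from h import *
o=bot.get_obs();d=o['tool_pos'][:2]-[609.1,65.3];c,s=np.cos(-.2935),np.sin(-.2935);print(d@[c,s],d@[-s,c],o['contact_force'],o['moment'])"
```

```text
time: 13.0
tool_pos: [559.8, -95.9, 90.1]
tcp_rot: [3.141, 0.0, 1.276]
contact_force: [-0.3, 0.2, -0.8]
grip_width: 19.7
finger_force: 30.0
-0.5862869186382937 -168.57151136650137 [-0.28239552  0.16984469 -0.77501334] [ 0.00278976 -0.0222295   0.00149793]
```

No contact, and the tip is inside the span between the bushings. I continue.

```bash
python3 -m pendant '[[[0.06,0.2,0],[0,0,0],-1],[[0.06,0.2,0],[0,0,0],-1],[[0.06,0.2,0],[0,0,0],-1],[[0.06,0.2,0],[0,0,0],-1],[[0.06,0.2,0],[0,0,0],-1],[[0.06,0.2,0],[0,0,0],-1],[[0,0,0],[0,0,0],-1],[[0,0,0],[0,0,0],-1],[[0,0,0],[0,0,0],-1],[[0,0,0],[0,0,0],-1]]'
python3 -c "
from h import *
o=bot.get_obs();d=o['tool_pos'][:2]-[609.1,65.3];c,s=np.cos(-.2935),np.sin(-.2935);print(d@[c,s],d@[-s,c],o['contact_force'],o['moment'])"
```

```text
time: 13.83
tool_pos: [570.5, -59.9, 90.1]
tcp_rot: [3.142, 0.0, 1.276]
contact_force: [-0.8, -0.4, -2.2]
grip_width: 19.7
finger_force: 30.0
-0.6857442507435962 -131.01895339751877 [-0.79691319 -0.38289465 -2.20020113] [-0.02393969 -0.12040628 -0.02627001]
```

```bash
python3 -m pendant '[[[0.06,0.2,0],[0,0,0],-1],[[0.06,0.2,0],[0,0,0],-1],[[0.06,0.2,0],[0,0,0],-1],[[0.06,0.2,0],[0,0,0],-1],[[0.04,0.13,0],[0,0,0],-1],[[0,0,0],[0,0,0],-1],[[0,0,0],[0,0,0],-1],[[0,0,0],[0,0,0],-1],[[0,0,0],[0,0,0],-1],[[0,0,0],[0,0,0],-1]]'
python3 -c "
from h import *
o=bot.get_obs();d=o['tool_pos'][:2]-[609.1,65.3];c,s=np.cos(-.2935),np.sin(-.2935);print(d@[c,s],d@[-s,c],o['contact_force'],o['moment'])
im=bot.capture('top');a=cv2.convertScaleAbs(cv2.resize(im[150:240,120:240],None,fx=5,fy=5,interpolation=cv2.INTER_CUBIC),alpha=1.6);cv2.imwrite('pics/t7.png',a)"
```

```text
time: 14.67
tool_pos: [578.9, -32.1, 90.1]
tcp_rot: [3.142, 0.0, 1.276]
contact_force: [-0.2, -0.7, -0.8]
grip_width: 19.7
finger_force: 30.0
-0.7004752853317555 -101.91438205688712 [-0.20108293 -0.66290507 -0.78711795] [-0.05846501 -0.06629713 -0.03156698]
```

View pics/t7.png

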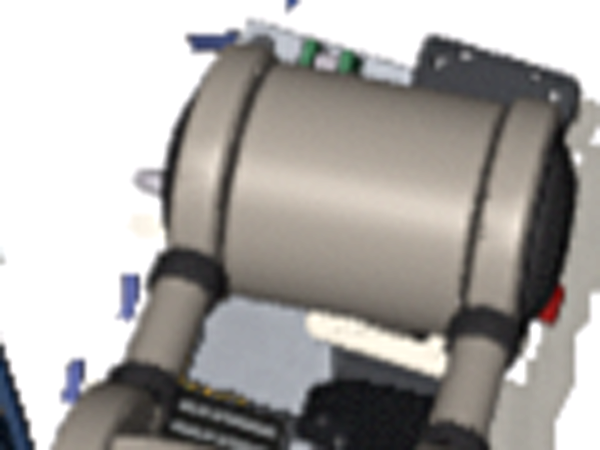

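The top view shows the tip standing out beyond the pedal's lug at (135,178), i.e. raw pixel (147,186). That puts it about 63 mm along the frame's y, where 49 is needed, with almost no contact force. Handing in.

```bash
python3 -c "
from plant import bot
print(bot.close_job())"
```

```text
the job is handed in; nothing more can be done
None
```

I pressed the pedal to its stop, threaded the rod through both bushings with the tip about 22 mm beyond the second, and handed the job in at about 15 s with the rod still gripped at 30 N; no verdict was returned.

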